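# Hang a second front sample on an occupied display hook

### The job

Take the green front sample out of the rack and hang it by its window on the display hook, in front of the blue sample that already hangs there. Then, still holding it, slide it back along the hook so that it pushes the blue one ahead of it until the pair meets the rubber stop, press them snugly against it for a moment with a light steady push of about 8 to 10 N, and let go so that both hang quietly together. Be gentle, keep the blue sample on the hook, and leave the white sample and the other things alone.

Things in the scene. Friction and masses are not known exactly. Their poses are not given: they have to be found in the camera images.
- hook_stand: fixed steel display hook. Origin: on the counter below the rod's root; z up. A level round rod 8 mm thick runs from the post (x = 0) to x = -150 mm (towards -x), its axis 160 mm high. Its tip turns up, ending 16 mm above the rod's axis. The post reaches 172 mm high; base plate 14 mm thick, x -110 to +40, y -55 to +55 mm
- rod_root (a point): rod axis at the post (x = 0, z = 160 mm of the stand). A black rubber stop, a 26 mm disc, sits on the rod: its front face is 32 to 64 mm before this point (stand's -x), different each time and not measured: find it by feel. It is a damped sprung buffer, yields about 1 mm per 2.5 N towards the post, 8 mm at most; its collar does not slip
- rod_tip (a point): point on the rod's axis at the upturned tip: x = -150 mm, z = 160 mm in the stand's frame; axes as the stand's
- blue_sample: blue upright sample board 18 mm thick (x), 34 mm wide (y), 130 mm high (z); origin: centre of its underside. A window 18 mm wide, 36 mm high, goes through along x, 60 to 96 mm up; grip the 34 mm strip above it across the width, from above. About 70 g, hangs loose on the rod by its window's top edge, free rod behind and before it. More than 15 N between it and the green one marks it
- blue_sample_eye (a point): middle of the top edge of the blue board's window, 96 mm above its underside; 164 mm above the counter while it hangs on the rod
- green_sample: green upright sample board 18 mm thick (x), 50 mm wide (y), 130 mm high (z); origin: centre of its underside. A window 18 mm wide, 36 mm high, goes through along x, 60 to 96 mm up; grip the 34 mm strip above it across the width, from above. About 100 g, stands in one slot of the rack; both faces alike
- green_sample_eye (a point): middle of the top edge of the green board's window, 96 mm above its underside; it comes to 164 mm above the counter when the board hangs on the rod
- white_sample: white upright sample board 18 mm thick (x), 50 mm wide (y), 130 mm high (z); origin: centre of its underside. A window 18 mm wide, 36 mm high, goes through along x, 60 to 96 mm up; grip the 34 mm strip above it across the width, from above. In the rack's other slot, a bystander
- sample_rack: fixed light wooden rack 130 x 92 mm, 36 mm high, with two slots (each about 23 mm by 58 mm, floor 8 mm above the counter, 28 mm deep), centres at x = -34 and +34 mm in its frame. Origin: centre of its underside. Boards stand in it with their thickness along the rack's x
- black_tape: loose small roll of black tape lying flat, 55 mm across and 19 mm high, a bystander; origin at its underside
- red_screwdriver: loose red-handled screwdriver 207 mm long lying on the counter, a bystander; origin at its underside
Mind the look-alikes: they are no part of the job. What is shaped like the blue_sample but purple is not meant. What is shaped like the green_sample but yellow is not meant.

How it is judged:
By the outcome, as a careful person would: the job done as asked, in the order asked, and still so for the second after the job is handed in, with the robot touching nothing.
It also fails if it takes over 61 s, if anything falls off the work surface, if the arm or the gripper's body presses on something with over 40 N, if the wrist force passes 120 N, or if a joint passes its speed limit or range.

### The arm

A 6-joint arm with a two-finger parallel gripper is mounted at the origin on a cart in front of the work surface, level with it; the furniture and walls round the work are solid. World frame = base frame: x ahead of the robot, y to its left, z up, the work surface at z = 0. Lengths are in m, angles in rad, forces in N, time in s.
With the tool pointing down it reaches from about 0.35 to 0.775 m from the base axis. Payload 7.3 kg.
Tool frame: the origin (TCP) lies at the very end of the fingers, on their centre line; the grasp point (between the pads) lies 19 mm behind it; z points along the fingers, y is the line along which they close (so a half turn about z gives the same grasp; the last joint's range is limited). The gripper opens to 92 mm and grips with 3 to 60 N. Pads are 19 mm wide; open, the fingers measure 130 mm over their backs; the gripper's body (75 mm by 190 mm) begins 47 mm behind the grasp point.
Start: joints at [-1.383, 0.342, 1.524, -0, 1.275, -0.146], TCP at [0.172, -0.496, 0.227] pointing down, gripper open.
Joint ranges: [-2.53, 2.53], [-0.77, 2.02], [0.04, 2.7], [-1, 4.14], [0.28, 2.66], [-3.11, 3.11]. Speed limits (rad/s): [2.57, 2.57, 3.14, 3.14, 3.14, 3.14].

### API

Orientations are given as [roll, pitch, yaw] about the fixed x, y, z axes, in that order (R = Rz(yaw) Ry(pitch) Rx(roll)).
In Python, from cell import robot gives the robot as it stands. The module is installed in compiled form; this text tells all that it offers.
- The arm moves only by the tool arm_command, never from a script. Its argument "moves" is a list of rows, each a list of 3 entries, a list of its own where there are three numbers: the shift along the tool's x, y, z in m, then the turn, a rotation vector about the tool's x, y, z in rad, then the finger opening in m, from 0 to 0.0918. In form: [[[dx, dy, dz], [ax, ay, az], claw], ...]. A call has exactly 5 rows; each row is the pose to reach, as a shift and turn from the pose commanded when the call began, along the tool's axes at that moment; what a row does not reach only later rows make up. A row lasts 1/10 s, in which the tool goes at most 50 mm and 8.59 degrees, less where a joint would pass 70% of its speed; a pose out of reach is approached as far as the arm can. A call with a gripper value outside its range is refused whole. The fingers move at their own pace and stop on an object; "squeeze" is the grip in N (left out, the last holds). Time passes only in rows, so rows that repeat a pose let the fingers close, or fill a call up. It gives the time, the measured TCP pose, the force, the opening and the grip force at its end, in the units of the state.
- robot.observe(): the state, without advancing time (a new reading comes with each control period).
- robot.read_camera(name): name is "scene" or "side" or "wrist"; returns the picture (400x640x3 uint8, red, green, blue); there is no depth.
- robot.camera_model(name): a dict with "fx", "fy", "cx", "cy" (pixels), "k1" (the pictures are not rectified: a ray, as slopes to the right and down, at radius r is drawn at 1 + k1 r^2 times it, then the intrinsics apply), "R" (3x3) and "t" (3): a world point X has camera coordinates R X + t. Camera axes: x right, y down, z forward; pixel columns grow to the right and rows downward; lengths in m; the calibration is good to about 2 mm. A picture is of the moment at which its call begins: read the wrist's pose just before it. camera_model takes no time and is no camera call; for the wrist camera it gives the pose at the moment of the call.
- robot.hand_in(): hands the job in; it is judged then, once.
The state is a dict: "time": time; "qpos": joint angles; "qvel": joint speeds; "joint_efforts": joint torques, N m; "tool_pos": TCP position; "tool_rot": TCP orientation; "contact_force": force on the tool from outside, world axes, zero at the start; "torque": the same for the moment, N m; "opening": finger opening in m; "grip_force": force on a finger pad.
Only numpy, scipy, OpenCV 4.12 (cv2) and the standard library are available. Lean on these libraries where they do the work, as an engineer would, in place of code of your own. Each camera call takes 0.05 s, during which the arm holds its last target. There are 200 camera calls.

## Working session

There is one attempt and no reset: what is moved stays moved. The work goes in short steps, Python scripts to look and compute and a tool call to move; the robot and the scene stay as the last step left them, time stands still between calls to the robot, and variables do not carry over. Pictures are saved under pics/ and viewed, at most 13 in all, crops included, and the job is handed in when it is done.

Besides the shell and the picture viewer there is one more tool, called in YAML: its name, and indented under it one key for each argument. arm_command: Moves the arm, as the interface text tells. Its arguments: {"type":"object","properties":{"moves":{"type":"array"},"squeeze":{"type":"number"}},"required":["moves"]}

```bash
mkdir -p pics
python3 - <<'E'
from cell import robot
import cv2,numpy as np
s=robot.observe();print(s['time'],s['tool_pos'],s['tool_rot'],s['contact_force'],s['opening'])
for n in("scene","side"):
    im=robot.read_camera(n);cv2.imwrite(f"pics/{n}0.png",im[:,:,::-1]);m=robot.camera_model(n)
    print(n,{k:np.round(v,4).tolist() for k,v in m.items()})
E
```

```text
0.0 [ 0.17196159 -0.49561717  0.22604887] [-3.14008612e+00 -2.24482648e-04  3.33811227e-01] [-0.09336665 -0.33486097 -0.73310195] 0.09180337229525949
scene {'fx': 463.6152, 'fy': 463.6152, 'cx': 316.8269, 'cy': 201.7233, 'k1': -0.0351, 'R': [[-0.4463, 0.8948, 0.0128], [0.412, 0.2182, -0.8847], [-0.7944, -0.3896, -0.4661]], 't': [0.1532, -0.1379, 1.8134]}
side {'fx': 401.1412, 'fy': 401.1412, 'cx': 318.1515, 'cy': 198.0688, 'k1': 0.0142, 'R': [[0.9997, 0.0179, -0.0164], [-0.0055, -0.4902, -0.8716], [-0.0236, 0.8714, -0.49]], 't': [-0.539, 0.1773, 1.1771]}
```

View pics/scene0.png

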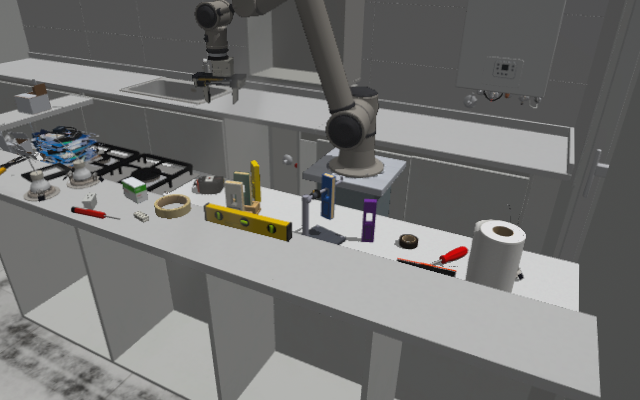

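View pics/side0.png

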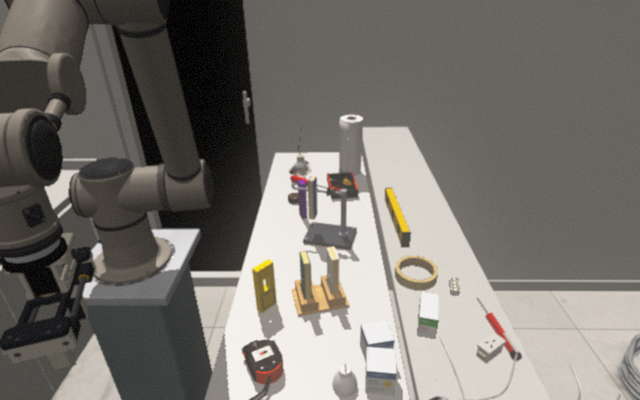

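Run:
```python
import cv2,numpy as np
a=cv2.imread("pics/side0.png")[160:330,235:385];b=cv2.imread("pics/scene0.png")[150:260,180:400]
a=cv2.resize(a,None,fx=3.5,fy=3.5,interpolation=2)[:595]
cv2.imwrite("pics/c1.png",a);cv2.imwrite("pics/c2.png",cv2.resize(b,None,fx=3.5,fy=3.5,interpolation=2))
```

```text
(no output)
```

View pics/c1.png

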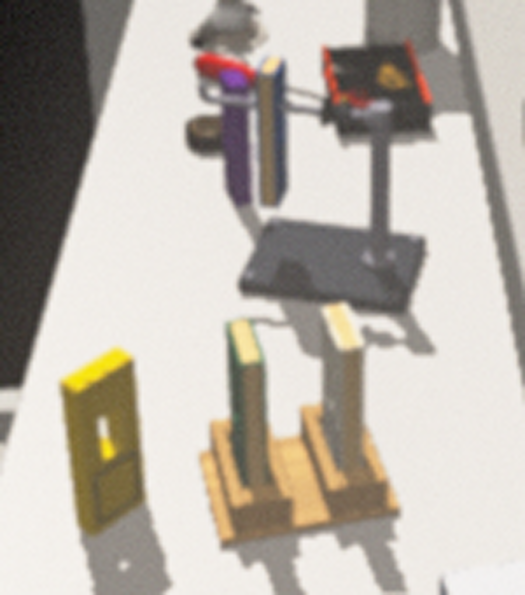

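View pics/c2.png

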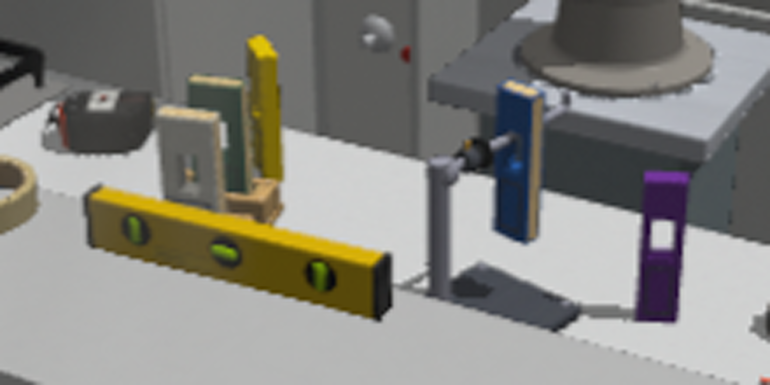

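```bash
cat > h.py <<'E'
from cell import robot
import cv2,numpy as np
def ray(n,px,m=None):
    m=m or robot.camera_model(n)
    d=np.array([(px[0]-m['cx'])/m['fx'],(px[1]-m['cy'])/m['fy']]);u=d.copy()
    for _ in range(20):u=d/(1+m['k1']*(u@u))
    R=np.array(m['R']);return -R.T@np.array(m['t']),R.T@np.r_[u,1]
def plane(n,px,z,m=None):
    c,d=ray(n,px,m);return c+d*(z-c[2])/d[2]
def proj(n,X,m=None):
    m=m or robot.camera_model(n)
    p=np.array(m['R'])@X+np.array(m['t']);u=p[:2]/p[2];u=u*(1+m['k1']*(u@u));return np.array([m['fx']*u[0]+m['cx'],m['fy']*u[1]+m['cy']])
def tri(p1,p2,n1='side',n2='scene',m1=None,m2=None):
    c,d=ray(n1,p1,m1);e,f=ray(n2,p2,m2);s=np.linalg.lstsq(np.c_[d,-f],e-c,rcond=None)[0]
    return (c+d*s[0]+e+f*s[1])/2,np.linalg.norm(c+d*s[0]-e-f*s[1])
E
python3 - <<'E'
from h import *
np.set_printoptions(precision=4,suppress=True)
a=lambda x,y:(235+x/3.5,160+y/3.5)
b=lambda x,y:(180+x/3.5,150+y/3.5)
for n,p,q,z in[('post',a(378,108),b(441,165),.172),('tip',a(203,85),b(566,97),.176),('green',a(244,338),b(217,79),.138),('white',a(343,328),b(189,113),.138),('blue',a(272,65),b(520,87),.198)]:
    print(n,*tri(p,q),plane('side',p,z),plane('scene',q,z))
for p in[(232,322),(250,320),(262,358),(243,362)]:print(plane('side',a(*p),.138))
print('base');
for p in[(272,222),(426,238),(408,308),(240,288)]:print(plane('side',a(*p),.014))
print('yellow',plane('side',a(98,368),.13))
E
```

```text
post [0.6124 0.1001 0.1674] 0.00033438580565575026 [0.6121 0.0913 0.172 ] [0.62   0.1043 0.172 ]
tip [0.4642 0.1366 0.1709] 0.00011900541415309161 [0.4651 0.1269 0.176 ] [0.4745 0.141  0.176 ]
green [ 0.5123 -0.1727  0.1397] 0.0016576206662589894 [ 0.5127 -0.1715  0.138 ] [ 0.5077 -0.1752  0.138 ]
white [ 0.5782 -0.1568  0.1371] 0.0045420977744852755 [ 0.5797 -0.1607  0.138 ] [ 0.5759 -0.1563  0.138 ]
blue [0.5234 0.1216 0.1987] 0.0033532318202569235 [0.5244 0.1199 0.198 ] [0.5185 0.1203 0.198 ]
[ 0.5036 -0.1537  0.138 ]
[ 0.5159 -0.1515  0.138 ]
[ 0.5257 -0.1929  0.138 ]
[ 0.5133 -0.1971  0.138 ]
base
[0.5188 0.1632 0.014 ]
[0.6593 0.1356 0.014 ]
[0.6372 0.0297 0.014 ]
[0.4943 0.0591 0.014 ]
yellow [ 0.4162 -0.1931  0.13  ]
```

```bash
cat >> h.py <<'E'
from scipy.spatial.transform import Rotation as Ro
def go(x,y,z,yaw):
    s=robot.observe();R=Ro.from_euler('xyz',s['tool_rot']);T=Ro.from_euler('xyz',[np.pi,0,yaw])
    d=R.inv().apply(np.array([x,y,z])-s['tool_pos']);r=(R.inv()*T).as_rotvec()
    print('t',s['time'],'shift',np.round(d,4),'turn',np.round(r,4),'F',np.round(s['contact_force'],2))
E
python3 - <<'E'
from h import *
a=lambda x,y:(235+x/3.5,160+y/3.5)
b=lambda x,y:(180+x/3.5,150+y/3.5)
print('purple',tri(a(233,75),b(666,173)))
go(.512,-.172,.22,.22)
E
```

```text
purple (array([0.482871  , 0.2319599 , 0.13263515]), np.float64(0.0016123882966334736))
t 0.1 shift [ 0.4273 -0.1944  0.0065] turn [-1.300e-03 -1.000e-04  1.138e-01] F [ 0.21  0.76 -0.92]
```

arm_command:
  moves:
    - [[0.045,-0.02,0],[0,0,0.114],0.0918]
    - [[0.09,-0.04,0],[0,0,0.114],0.0918]
    - [[0.135,-0.06,0],[0,0,0.114],0.0918]
    - [[0.18,-0.08,0],[0,0,0.114],0.0918]
    - [[0.22,-0.1,0],[0,0,0.114],0.0918]

```text
time: 0.6
tool_pos: [0.3483, -0.3277, 0.2265]
tool_rot: [-3.141, 0.0, 0.22]
contact_force: [0.2, -0.7, -0.7]
opening: 0.0916
grip_force: 0.0
```

```bash
python3 -c "
from h import *
go(.512,-.172,.22,.22)"
```

```text
t 0.6 shift [ 0.1937 -0.1162  0.0066] turn [-0.0004  0.     -0.0001] F [ 0.23 -0.73 -0.75]
```

arm_command:
  moves:
    - [[0.042,-0.024,0],[0,0,0],0.0918]
    - [[0.084,-0.048,0],[0,0,0],0.0918]
    - [[0.126,-0.072,0],[0,0,0],0.0918]
    - [[0.165,-0.098,0],[0,0,0],0.0918]
    - [[0.194,-0.116,0.005],[0,0,0],0.0918]

```text
time: 1.1
tool_pos: [0.5129, -0.1716, 0.2218]
tool_rot: [3.141, -0.001, 0.221]
contact_force: [0.5, 0.0, 0.2]
opening: 0.092
grip_force: 0.0
```

```bash
python3 -c "
from h import *
go(.512,-.172,.22,.22)
m=robot.camera_model('wrist');im=robot.read_camera('wrist');cv2.imwrite('pics/w1.png',im[:,:,::-1])
import pickle;pickle.dump(m,open('w1.pkl','wb'));print(m, robot.observe()['tool_pos'])"
```

```text
t 1.1 shift [-0.001   0.0002  0.0018] turn [ 0.0001 -0.0008  0.0015] F [0.45 0.02 0.21]
{'fx': 305.7651456866186, 'fy': 305.7651456866186, 'cx': 315.95216653725964, 'cy': 200.05841632931532, 'k1': -0.02786805308476714, 'R': array([[ 2.19598759e-01, -9.75590166e-01, -4.61423781e-04],
       [-9.28081929e-01, -2.09050725e-01,  3.08158607e-01],
       [-3.00732968e-01, -6.72430085e-02, -9.51334883e-01]]), 't': array([-0.27830588,  0.40290798,  0.5310757 ])} [ 0.51492745 -0.16859534  0.2205569 ]
```

View pics/w1.png

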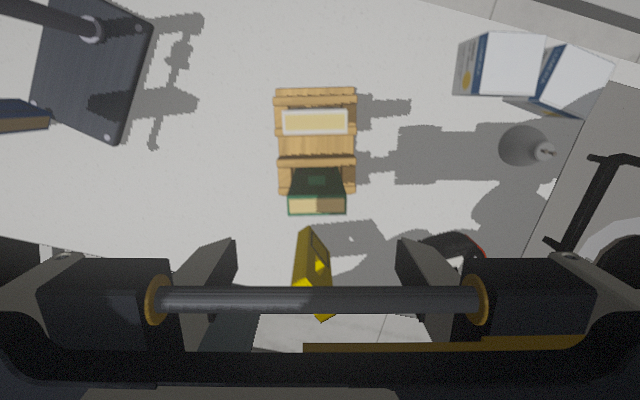

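```bash
python3 -c "
from h import *
import pickle;m=pickle.load(open('w1.pkl','rb'))
P=[plane('wrist',p,.138,m) for p in[(287,196),(346,194),(346,213.5),(288,215)]]
print(P,np.mean(P,0));d=P[1]-P[0]+P[2]-P[3];print('yaw',np.arctan2(-d[0],d[1])-np.pi, np.linalg.norm(d)/2)
w=[plane('wrist',p,.138,m) for p in[(282,111),(348,109),(348,133),(282,135)]];print(np.mean(w,0))
P=np.mean(P,0);go(P[0],P[1],.110,.21)
for i in range(3):print(robot.observe()['tool_pos'])
"
```

```text
[array([ 0.51613063, -0.14447029,  0.138     ]), array([ 0.52859859, -0.19191582,  0.138     ]), array([ 0.51187471, -0.19621728,  0.138     ]), array([ 0.49973904, -0.14852393,  0.138     ])] [ 0.51408574 -0.17028183  0.138     ]
yaw -6.030122054775708 0.04913436631380516
[ 0.57956827 -0.15409689  0.138     ]
t 1.15 shift [-0.0014  0.0017  0.1106] turn [-0.0024 -0.0017  0.0134] F [ 0.77  3.27 -0.94]
[ 0.51492745 -0.16859534  0.2205569 ]
[ 0.51492745 -0.16859534  0.2205569 ]
[ 0.51492745 -0.16859534  0.2205569 ]
```

arm_command:
  moves:
    - [[0,0.001,0.03],[0,0,-0.025],0.0918]
    - [[0,0.001,0.06],[0,0,-0.025],0.085]
    - [[0,0.001,0.09],[0,0,-0.025],0.08]
    - [[0,0.001,0.108],[0,0,-0.025],0.075]
    - [[0,0.001,0.11],[0,0,-0.025],0.07]
  squeeze: 15

```text
time: 1.65
tool_pos: [0.5096, -0.1743, 0.109]
tool_rot: [-3.138, 0.004, 0.245]
contact_force: [-0.2, -0.0, -0.1]
opening: 0.0719
grip_force: 0.0
```

arm_command:
  moves:
    - [[0,0,0],[0,0,0],0.055]
    - [[0,0,0],[0,0,0],0.05]
    - [[0,0,0],[0,0,0],0.045]
    - [[0,0,0],[0,0,0],0.04]
    - [[0,0,0],[0,0,0],0.04]
  squeeze: 15

```text
time: 2.15
tool_pos: [0.512, -0.1752, 0.1128]
tool_rot: [3.14, -0.002, 0.245]
contact_force: [-0.2, 1.3, 4.2]
opening: 0.05
grip_force: 15.0
```

arm_command:
  moves:
    - [[0,0,0],[0,0,0],0.04]
    - [[0,0,0],[0,0,0],0.04]
    - [[0,0,-0.01],[0,0,0],0.04]
    - [[0,0,-0.03],[0,0,0],0.04]
    - [[0,0,-0.06],[0,0,0],0.04]
  squeeze: 30

```text
time: 2.65
tool_pos: [0.5102, -0.1744, 0.1713]
tool_rot: [-3.139, 0.003, 0.245]
contact_force: [-0.5, -0.5, -0.5]
opening: 0.0499
grip_force: 29.9
```

arm_command:
  moves:
    - [[0,0,-0.04],[0,0,0],0.04]
    - [[0,0,-0.08],[0,0,0],0.04]
    - [[0,0,-0.1],[0,0,0],0.04]
    - [[0,0,-0.11],[0,0,0],0.04]
    - [[0,0,-0.11],[0,0,0],0.04]

```text
time: 3.15
tool_pos: [0.5116, -0.175, 0.2828]
tool_rot: [3.14, -0.001, 0.245]
contact_force: [0.3, -0.4, -1.0]
opening: 0.0498
grip_force: 29.9
```

```bash
python3 -c "
from h import *
go(.40,.145,.28,-.21)
m=robot.camera_model('wrist');im=robot.read_camera('wrist');cv2.imwrite('pics/w2.png',im[:,:,::-1])
import pickle;pickle.dump(m,open('w2.pkl','wb'));print( robot.observe()['tool_pos'])"
```

```text
t 3.15 shift [-0.0307 -0.3375  0.0023] turn [ 0.001  -0.0017  0.4548] F [ 0.32 -0.35 -1.04]
[ 0.51108299 -0.17477528  0.28127343]
```

View pics/w2.png

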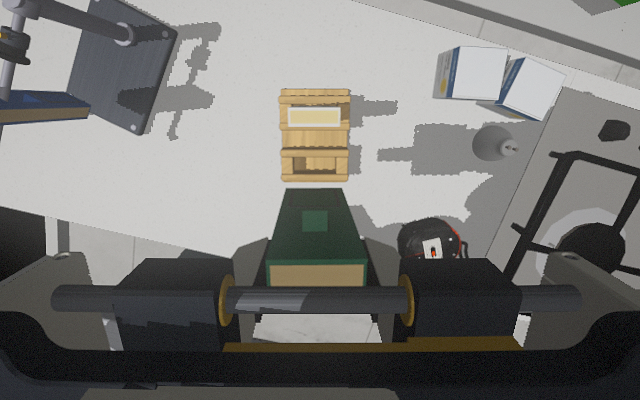

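```bash
python3 -c "
from h import *
import pickle;m=pickle.load(open('w2.pkl','rb'))
tp=np.array([.5112,-.1748,.282]);c,s=np.cos(.245),np.sin(.245)
f=lambda q:np.array([c*q[0]+s*q[1],-s*q[0]+c*q[1],q[2]])
for p in[(267,264),(367,262),(285,189),(344,188)]:
  for zz in(.024,.028,.032,-.102):print(p,zz,f(plane('wrist',p,tp[2]+zz,m)-tp))
"
```

```text
(267, 264) 0.024 [0.00687442 0.02590837 0.024     ]
(267, 264) 0.028 [0.00915987 0.02518735 0.028     ]
(267, 264) 0.032 [0.01144532 0.02446632 0.032     ]
(267, 264) -0.102 [-0.06511722  0.04862067 -0.102     ]
(367, 262) 0.024 [ 0.00797428 -0.02423295  0.024     ]
(367, 262) 0.028 [ 0.01022736 -0.0234781   0.028     ]
(367, 262) 0.032 [ 0.01248043 -0.02272325  0.032     ]
(367, 262) -0.102 [-0.06299759 -0.04801084 -0.102     ]
(285, 189) 0.024 [0.04596631 0.01562318 0.024     ]
(285, 189) 0.028 [0.04710111 0.01520489 0.028     ]
(285, 189) 0.032 [0.04823591 0.0147866  0.032     ]
(285, 189) -0.102 [ 0.01021999  0.02879922 -0.102     ]
(344, 188) 0.024 [ 0.04643433 -0.01161097  0.024     ]
(344, 188) 0.028 [ 0.04755536 -0.01122763  0.028     ]
(344, 188) 0.032 [ 0.04867638 -0.0108443   0.032     ]
(344, 188) -0.102 [ 0.01112196 -0.02368596 -0.102     ]
```

arm_command:
  moves:
    - [[0,-0.03,-0.018],[0,0,0.05],0.04]
    - [[-0.004,-0.07,-0.018],[0,0,0.12],0.04]
    - [[-0.01,-0.11,-0.018],[0,0,0.2],0.04]
    - [[-0.012,-0.15,-0.018],[0,0,0.28],0.04]
    - [[-0.014,-0.19,-0.018],[0,0,0.36],0.04]

```text
time: 3.7
tool_pos: [0.4502, 0.0074, 0.2978]
tool_rot: [-3.141, 0.004, -0.119]
contact_force: [0.8, 0.7, -1.4]
opening: 0.0498
grip_force: 29.9
```

```bash
python3 -c "
from h import *
go(.42,.142,.30,-.21)"
```

```text
t 3.7 shift [-0.046  -0.1301 -0.002 ] turn [0.     0.0037 0.091 ] F [ 0.8   0.75 -1.44]
```

arm_command:
  moves:
    - [[-0.012,-0.04,0],[0,0,0.05],0.04]
    - [[-0.026,-0.08,0],[0,0,0.09],0.04]
    - [[-0.04,-0.11,0],[0,0,0.09],0.04]
    - [[-0.046,-0.13,0],[0,0,0.09],0.04]
    - [[-0.046,-0.13,0],[0,0,0.09],0.04]

```text
time: 4.2
tool_pos: [0.4195, 0.1424, 0.298]
tool_rot: [3.141, 0.004, -0.202]
contact_force: [-0.4, -0.3, -0.5]
opening: 0.0497
grip_force: 29.9
```

```bash
python3 -c "
from h import *
go(.42,.142,.30,-.21)
m=robot.camera_model('wrist');im=robot.read_camera('wrist');cv2.imwrite('pics/w3.png',im[:,:,::-1])
import pickle;pickle.dump(m,open('w3.pkl','wb'));print( robot.observe()['tool_pos'])"
```

```text
t 4.2 shift [ 0.0005  0.0003 -0.002 ] turn [0.0007 0.0036 0.0083] F [-0.39 -0.32 -0.51]
[0.42008439 0.14111032 0.29816553]
```

View pics/w3.png

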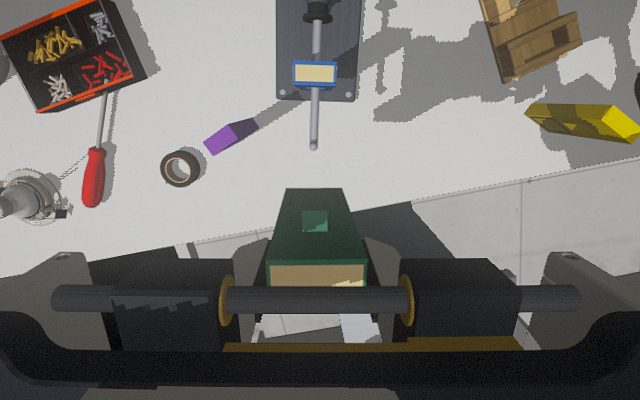

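```bash
python3 -c "
from h import *
import pickle;m=pickle.load(open('w3.pkl','rb'))
im=cv2.imread('pics/w3.png')
g=cv2.resize(im[0:160,270:365],None,fx=5,fy=5,interpolation=2)[200:]
cv2.imwrite('pics/c3.png',g)
tp=np.array([.42,.142,.298])
c,s=np.cos(-.202),np.sin(-.202)
f=lambda q:np.array([c*q[0]+s*q[1],-s*q[0]+c*q[1],q[2]])
for p,z in[((314,147),.176),((314.5,140),.16),((315,95),.16),((317,45),.16),((318,25),.16),((315,73),.198),((315,61),.198),((315,86),.198),((317,10),.172)]:
  q=plane('wrist',p,z,m);print(p,q,f(q-tp))
"
```

```text
(314, 147) [0.46238983 0.13706724 0.176     ] [ 0.04251758  0.00367216 -0.122     ]
(314.5, 140) [0.46658025 0.13580598 0.16      ] [ 0.04687585  0.00327727 -0.138     ]
(315, 95) [0.50673095 0.12706674 0.16      ] [ 0.08796352  0.00277112 -0.138     ]
(317, 45) [0.54752135 0.11688865 0.16      ] [ 0.12996656  0.00098372 -0.138     ]
(318, 25) [0.56289755 0.11287556 0.16      ] [ 1.45835264e-01  1.37143212e-04 -1.38000000e-01]
(315, 73) [0.52233992 0.12375658 0.198     ] [ 0.10391923  0.00265988 -0.1       ]
(315, 61) [0.53090169 0.12199786 0.198     ] [ 0.11265977  0.00265466 -0.1       ]
(315, 86) [0.51286711 0.12570251 0.198     ] [ 0.09424862  0.00266573 -0.1       ]
(317, 10) [0.57151441 0.1120499  0.172     ] [ 0.15444257  0.00105706 -0.126     ]
```

View pics/c3.png

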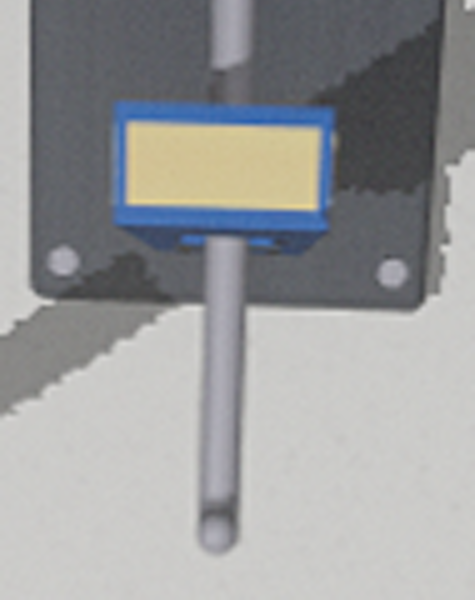

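arm_command:
  moves:
    - [[0,-0.0045,0],[0,0,0.026],0.04]
    - [[0,-0.0045,0.035],[0,0,0.026],0.04]
    - [[0,-0.0045,0.07],[0,0,0.026],0.04]
    - [[0,-0.0045,0.1],[0,0,0.026],0.04]
    - [[0,-0.0045,0.108],[0,0,0.026],0.04]

```text
time: 4.75
tool_pos: [0.4198, 0.1433, 0.1881]
tool_rot: [3.138, 0.007, -0.233]
contact_force: [0.3, 0.1, -0.8]
opening: 0.0498
grip_force: 29.9
```

arm_command:
  moves:
    - [[0,0,0],[0,0,0],0.04]
    - [[0,0,0],[0,0,0],0.04]
    - [[0,0,0],[0,0,0],0.04]
    - [[0,0,0],[0,0,0],0.04]
    - [[0,0,0],[0,0,0],0.04]

```text
time: 5.25
tool_pos: [0.4223, 0.1449, 0.1924]
tool_rot: [-3.141, -0.002, -0.231]
contact_force: [-0.3, 0.6, -0.4]
opening: 0.0501
grip_force: 29.9
```

```bash
python3 -c "
from h import *
go(.42,.142,.19,-.226)
import pickle;m=robot.camera_model('wrist');pickle.dump(m,open('w4.pkl','wb'))
a=robot.read_camera('wrist')[:,:,::-1];b=robot.read_camera('side')[:,:,::-1];cv2.imwrite('pics/w4.png',a);cv2.imwrite('pics/s4.png',b)
A=cv2.resize(a[30:280,240:390],None,fx=2.3,fy=2.3,interpolation=2);B=cv2.resize(b[130:260,250:370],None,fx=3.7,fy=3.7,interpolation=2)
h=max(len(A),len(B));C=np.zeros((h,A.shape[1]+B.shape[1],3),np.uint8);C[:len(A),:A.shape[1]]=A;C[:len(B),A.shape[1]:]=B;print(C.shape)
cv2.imwrite('pics/c4.png',C)"
```

```text
t 5.25 shift [-0.0016  0.0033  0.0024] turn [-0.0005 -0.0015 -0.0051] F [-0.3   0.58 -0.41]
(575, 789, 3)
```

View pics/c4.png

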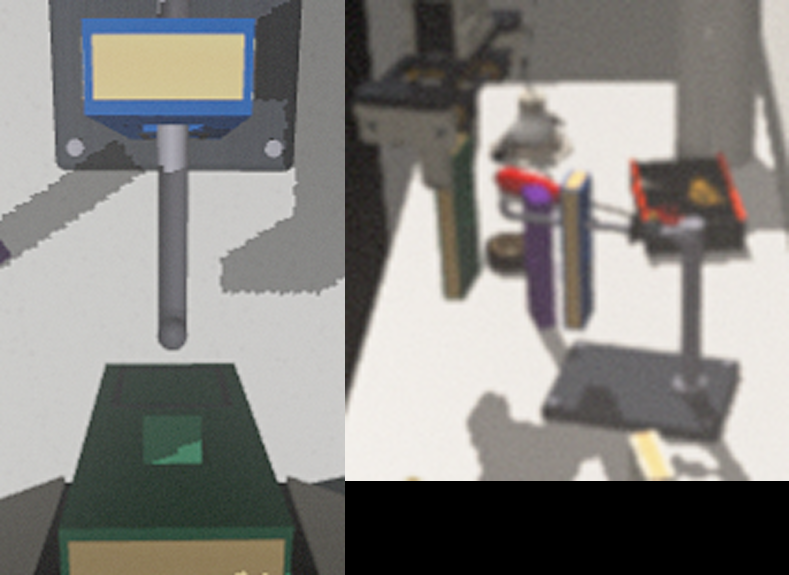

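arm_command:
  moves:
    - [[0.006,0,-0.002],[0,0,0],0.04]
    - [[0.012,0,-0.002],[0,0,0],0.04]
    - [[0.018,0,-0.002],[0,0,0],0.04]
    - [[0.026,0,-0.002],[0,0,0],0.04]
    - [[0.035,0,-0.002],[0,0,0],0.04]

```text
time: 5.85
tool_pos: [0.4567, 0.1366, 0.1936]
tool_rot: [3.141, 0.0, -0.231]
contact_force: [0.4, 0.2, -0.6]
opening: 0.0497
grip_force: 29.9
```

arm_command:
  moves:
    - [[0.006,0,0],[0,0,0],0.04]
    - [[0.012,0,0],[0,0,0],0.04]
    - [[0.018,0,0],[0,0,0],0.04]
    - [[0.024,0,0],[0,0,0],0.04]
    - [[0.03,0,0],[0,0,0],0.04]

```text
time: 6.35
tool_pos: [0.4856, 0.1298, 0.1937]
tool_rot: [3.141, 0.0, -0.231]
contact_force: [-0.1, 0.4, -1.4]
opening: 0.0499
grip_force: 29.9
```

```bash
python3 -c "
from h import *
go(.42,.142,.19,-.226)
import pickle;m=robot.camera_model('wrist');pickle.dump(m,open('w5.pkl','wb'))
a=robot.read_camera('wrist')[:,:,::-1];b=robot.read_camera('side')[:,:,::-1];cv2.imwrite('pics/w5.png',a);cv2.imwrite('pics/s5.png',b)
A=cv2.resize(a[30:280,240:390],None,fx=2.3,fy=2.3,interpolation=2);B=cv2.resize(b[130:260,250:370],None,fx=3.7,fy=3.7,interpolation=2)
h=max(len(A),len(B));C=np.zeros((h,A.shape[1]+B.shape[1],3),np.uint8);C[:len(A),:A.shape[1]]=A;C[:len(B),A.shape[1]:]=B
cv2.imwrite('pics/c5.png',C)"
```

```text
t 6.35 shift [-0.0667  0.0032  0.0037] turn [ 0.0001  0.     -0.0052] F [-0.13  0.4  -1.42]
```

View pics/c5.png

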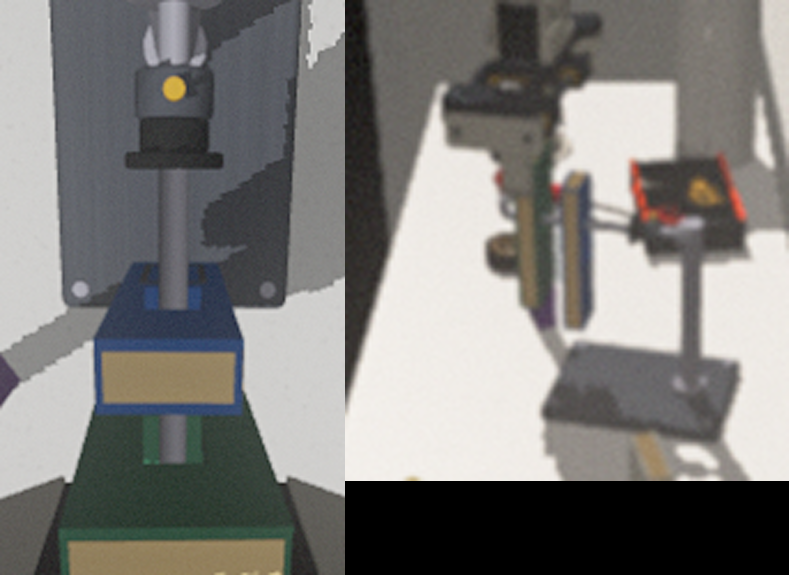

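arm_command:
  moves:
    - [[0,0,0.006],[0,0,0],0.04]
    - [[0,0,0.011],[0,0,0],0.04]
    - [[0,0,0.016],[0,0,0],0.04]
    - [[0,0,0.019],[0,0,0],0.04]
    - [[0,0,0.019],[0,0,0],0.04]

```text
time: 6.95
tool_pos: [0.4848, 0.1299, 0.1741]
tool_rot: [3.141, 0.001, -0.231]
contact_force: [0.4, -0.4, 0.3]
opening: 0.0497
grip_force: 29.9
```

```bash
python3 -c "
from h import *
import pickle;m=pickle.load(open('w5.pkl','rb'))
tp=np.array([.4856,.1305,.193]);c,s=np.cos(-.229),np.sin(-.229)
f=lambda q:np.array([c*q[0]+s*q[1],-s*q[0]+c*q[1],q[2]])
P=lambda x,y:(240+x/2.3,30+y/2.3)
for n,p,z in[('stop bottom edge/front',P(174,167),.160),('stop top',P(174,152),.173),('blue front top',P(170,413),.198),('blue back top',P(170,340),.198),('stop edge L',P(126,160),.16),('R',P(222,160),.16)]:print(n,f(plane('wrist',p,z,m)-tp))
go(.4856,.13,.17,-.229)
"
```

```text
stop bottom edge/front [ 0.08292259  0.00096677 -0.033     ]
stop top [ 0.08647453  0.00094228 -0.02      ]
blue front top [0.02821337 0.00199189 0.005     ]
blue back top [0.04573813 0.00191743 0.005     ]
stop edge L [ 0.08470855  0.01349382 -0.033     ]
R [ 0.08465309 -0.01156843 -0.033     ]
t 6.95 shift [ 0.0008 -0.0003  0.0041] turn [ 0.0005  0.0011 -0.0021] F [ 0.39 -0.4   0.33]
```

arm_command:
  moves:
    - [[0,0,0.001],[0,0,0],0.04]
    - [[0,0,0.002],[0,0,0],0.04]
    - [[0,0,0.0025],[0,0,0],0.04]
    - [[0,0,0.0025],[0,0,0],0.04]
    - [[0,0,0.0025],[0,0,0],0.04]

```text
time: 7.45
tool_pos: [0.4853, 0.1299, 0.1724]
tool_rot: [-3.142, -0.0, -0.231]
contact_force: [-0.0, 0.5, 1.0]
opening: 0.0499
grip_force: 29.9
```

arm_command:
  moves:
    - [[0,0,0.0005],[0,0,0],0.04]
    - [[0,0,0.001],[0,0,0],0.04]
    - [[0,0,0.001],[0,0,0],0.04]
    - [[0,0,0.001],[0,0,0],0.04]
    - [[0,0,0.001],[0,0,0],0.04]

```text
time: 7.95
tool_pos: [0.4854, 0.1299, 0.1723]
tool_rot: [-3.141, -0.001, -0.231]
contact_force: [-2.6, 0.2, 8.9]
opening: 0.0498
grip_force: 29.9
```

arm_command:
  moves:
    - [[0,0,-0.0015],[0,0,0],0.04]
    - [[0.003,0,-0.0015],[0,0,0],0.04]
    - [[0.006,0,-0.0015],[0,0,0],0.04]
    - [[0.009,0,-0.0015],[0,0,0],0.04]
    - [[0.012,0,-0.0015],[0,0,0],0.04]

```text
time: 8.45
tool_pos: [0.4971, 0.1271, 0.1725]
tool_rot: [3.141, 0.0, -0.231]
contact_force: [-1.0, -0.4, -0.4]
opening: 0.0499
grip_force: 29.9
```

arm_command:
  moves:
    - [[0.002,0,0],[0,0,0],0.04]
    - [[0.004,0,0],[0,0,0],0.04]
    - [[0.006,0,0],[0,0,0],0.04]
    - [[0.008,0,0],[0,0,0],0.04]
    - [[0.01,0,0],[0,0,0],0.04]

```text
time: 8.95
tool_pos: [0.5066, 0.1249, 0.1726]
tool_rot: [3.141, 0.0, -0.231]
contact_force: [-0.3, -0.2, -0.8]
opening: 0.0504
grip_force: 29.9
```

arm_command:
  moves:
    - [[0.002,0,0],[0,0,0],0.04]
    - [[0.004,0,0],[0,0,0],0.04]
    - [[0.006,0,0],[0,0,0],0.04]
    - [[0.008,0,0],[0,0,0],0.04]
    - [[0.01,0,0],[0,0,0],0.04]

```text
time: 9.45
tool_pos: [0.5165, 0.1226, 0.1727]
tool_rot: [3.142, -0.0, -0.231]
contact_force: [-0.0, -0.4, -1.6]
opening: 0.0499
grip_force: 29.9
```

arm_command:
  moves:
    - [[0.002,0,0],[0,0,0],0.04]
    - [[0.004,0,0],[0,0,0],0.04]
    - [[0.006,0,0],[0,0,0],0.04]
    - [[0.008,0,0],[0,0,0],0.04]
    - [[0.01,0,0],[0,0,0],0.04]

```text
time: 9.95
tool_pos: [0.5262, 0.1203, 0.1727]
tool_rot: [3.142, -0.0, -0.231]
contact_force: [-0.2, -0.5, -1.4]
opening: 0.0501
grip_force: 29.9
```

```bash
python3 -c "
from h import *
go(.5,.13,.17,-.229)
a=robot.read_camera('wrist')[:,:,::-1];b=robot.read_camera('side')[:,:,::-1];cv2.imwrite('pics/w6.png',a);cv2.imwrite('pics/s6.png',b)
A=cv2.resize(a[30:280,240:390],None,fx=2.3,fy=2.3,interpolation=2);B=cv2.resize(b[130:260,250:370],None,fx=3.7,fy=3.7,interpolation=2)
h=max(len(A),len(B));C=np.zeros((h,A.shape[1]+B.shape[1],3),np.uint8);C[:len(A),:A.shape[1]]=A;C[:len(B),A.shape[1]:]=B
cv2.imwrite('pics/c6.png',C)"
```

```text
t 9.95 shift [-0.0278 -0.0035  0.0027] turn [ 0.0001 -0.     -0.0022] F [-0.2  -0.53 -1.37]
```

View pics/c6.png

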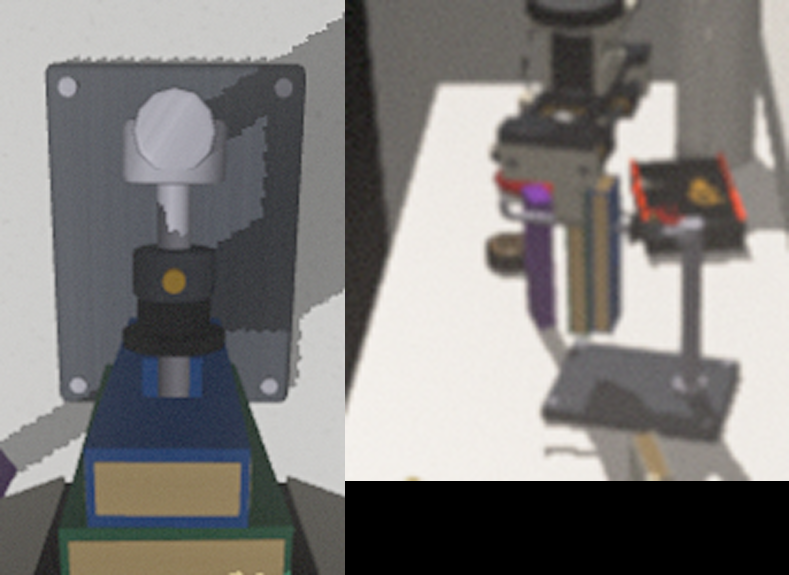

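arm_command:
  moves:
    - [[0.0015,0,0],[0,0,0],0.04]
    - [[0.003,0,0],[0,0,0],0.04]
    - [[0.0045,0,0],[0,0,0],0.04]
    - [[0.006,0,0],[0,0,0],0.04]
    - [[0.007,0,0],[0,0,0],0.04]

```text
time: 10.55
tool_pos: [0.533, 0.1187, 0.1727]
tool_rot: [3.142, 0.0, -0.231]
contact_force: [-1.3, -0.5, -0.7]
opening: 0.0497
grip_force: 29.9
```

arm_command:
  moves:
    - [[0.0005,0,0],[0,0,0],0.04]
    - [[0.001,0,0],[0,0,0],0.04]
    - [[0.0015,0,0],[0,0,0],0.04]
    - [[0.002,0,0],[0,0,0],0.04]
    - [[0.002,0,0],[0,0,0],0.04]

```text
time: 11.05
tool_pos: [0.5349, 0.1183, 0.1727]
tool_rot: [3.142, -0.0, -0.231]
contact_force: [-1.1, -0.1, -0.2]
opening: 0.0501
grip_force: 29.9
```

arm_command:
  moves:
    - [[0.0005,0,0],[0,0,0],0.04]
    - [[0.001,0,0],[0,0,0],0.04]
    - [[0.0015,0,0],[0,0,0],0.04]
    - [[0.002,0,0],[0,0,0],0.04]
    - [[0.002,0,0],[0,0,0],0.04]

```text
time: 11.55
tool_pos: [0.5369, 0.1178, 0.1727]
tool_rot: [3.142, -0.0, -0.231]
contact_force: [-1.1, 0.0, -0.7]
opening: 0.05
grip_force: 29.9
```

arm_command:
  moves:
    - [[0.0005,0,0],[0,0,0],0.04]
    - [[0.001,0,0],[0,0,0],0.04]
    - [[0.0015,0,0],[0,0,0],0.04]
    - [[0.0015,0,0],[0,0,0],0.04]
    - [[0.0015,0,0],[0,0,0],0.04]

```text
time: 12.05
tool_pos: [0.5382, 0.1174, 0.1727]
tool_rot: [3.141, -0.0, -0.231]
contact_force: [-1.1, -0.1, 0.3]
opening: 0.05
grip_force: 29.9
```

arm_command:
  moves:
    - [[0.0005,0,0],[0,0,0],0.04]
    - [[0.001,0,0],[0,0,0],0.04]
    - [[0.0015,0,0],[0,0,0],0.04]
    - [[0.0015,0,0],[0,0,0],0.04]
    - [[0.0015,0,0],[0,0,0],0.04]

```text
time: 12.55
tool_pos: [0.5394, 0.1172, 0.1727]
tool_rot: [3.141, 0.001, -0.231]
contact_force: [-5.3, 0.3, 2.7]
opening: 0.0499
grip_force: 29.9
```

arm_command:
  moves:
    - [[0.0003,0,0],[0,0,0],0.04]
    - [[0.0005,0,0],[0,0,0],0.04]
    - [[0.0005,0,0],[0,0,0],0.04]
    - [[0.0005,0,0],[0,0,0],0.04]
    - [[0.0005,0,0],[0,0,0],0.04]

```text
time: 13.05
tool_pos: [0.5398, 0.1171, 0.1727]
tool_rot: [3.141, 0.001, -0.231]
contact_force: [-6.1, 1.6, 3.6]
opening: 0.0499
grip_force: 29.9
```

```bash
python3 -c "
from h import *
go(.5,.13,.17,-.229)"
```

```text
t 13.05 shift [-0.0417 -0.0035  0.0027] turn [ 0.0002  0.0008 -0.0022] F [-6.08  1.57  3.55]
```

arm_command:
  moves:
    - [[0.0003,0,0],[0,0,0],0.04]
    - [[0.0006,0,0],[0,0,0],0.04]
    - [[0.001,0,0],[0,0,0],0.04]
    - [[0.001,0,0],[0,0,0],0.04]
    - [[0.001,0,0],[0,0,0],0.04]

```text
time: 13.55
tool_pos: [0.5403, 0.1169, 0.1727]
tool_rot: [3.141, 0.002, -0.231]
contact_force: [-7.0, 2.3, 4.1]
opening: 0.0499
grip_force: 29.9
```

arm_command:
  moves:
    - [[0.0005,0,0],[0,0,0],0.04]
    - [[0.001,0,0],[0,0,0],0.04]
    - [[0.0013,0,0],[0,0,0],0.04]
    - [[0.0013,0,0],[0,0,0],0.04]
    - [[0.0013,0,0],[0,0,0],0.04]

```text
time: 14.05
tool_pos: [0.5411, 0.1167, 0.1727]
tool_rot: [3.141, 0.003, -0.231]
contact_force: [-9.3, 1.5, 5.4]
opening: 0.0503
grip_force: 29.9
```

arm_command:
  moves:
    - [[0,0,0],[0,0,0],0.04]
    - [[0,0,0],[0,0,0],0.04]
    - [[0,0,0],[0,0,0],0.04]
    - [[0,0,0],[0,0,0],0.04]
    - [[0,0,0],[0,0,0],0.04]

```text
time: 14.55
tool_pos: [0.5411, 0.1168, 0.1727]
tool_rot: [3.141, 0.003, -0.231]
contact_force: [-8.4, 1.7, 5.1]
opening: 0.05
grip_force: 29.9
```

arm_command:
  moves:
    - [[0,0,0],[0,0,0],0.04]
    - [[0,0,0],[0,0,0],0.04]
    - [[0,0,0],[0,0,0],0.04]
    - [[0,0,0],[0,0,0],0.04]
    - [[0,0,0],[0,0,0],0.04]

```text
time: 15.05
tool_pos: [0.5411, 0.1168, 0.1727]
tool_rot: [3.141, 0.003, -0.231]
contact_force: [-9.0, 1.4, 6.6]
opening: 0.0504
grip_force: 29.9
```

arm_command:
  moves:
    - [[-0.0005,0,0],[0,0,0],0.04]
    - [[-0.001,0,0],[0,0,0],0.04]
    - [[-0.0015,0,0],[0,0,0],0.04]
    - [[-0.002,0,0],[0,0,0],0.04]
    - [[-0.0025,0,0],[0,0,0],0.04]

```text
time: 15.55
tool_pos: [0.5402, 0.117, 0.1727]
tool_rot: [3.142, -0.001, -0.231]
contact_force: [-3.0, 0.1, 2.5]
opening: 0.05
grip_force: 29.9
```

arm_command:
  moves:
    - [[-0.0003,0,0],[0,0,0],0.04]
    - [[-0.0005,0,0],[0,0,0],0.04]
    - [[-0.0005,0,0],[0,0,0],0.04]
    - [[-0.0005,0,0],[0,0,0],0.04]
    - [[-0.0005,0,0],[0,0,0],0.04]

```text
time: 16.05
tool_pos: [0.5396, 0.1171, 0.1727]
tool_rot: [3.142, -0.0, -0.231]
contact_force: [-2.4, 1.0, -0.3]
opening: 0.0498
grip_force: 29.9
```

arm_command:
  moves:
    - [[-0.0003,0,0.0003],[0,0,0],0.04]
    - [[-0.0003,0,0.0005],[0,0,0],0.04]
    - [[-0.0003,0,0.0005],[0,0,0],0.04]
    - [[-0.0003,0,0.0005],[0,0,0],0.04]
    - [[-0.0003,0,0.0005],[0,0,0],0.04]
  squeeze: 6

```text
time: 16.55
tool_pos: [0.5395, 0.1172, 0.1725]
tool_rot: [-3.141, -0.001, -0.231]
contact_force: [-1.7, 0.4, 3.9]
opening: 0.0504
grip_force: 6.0
```

arm_command:
  moves:
    - [[0,0,0],[0,0,0],0.051]
    - [[0,0,0],[0,0,0],0.053]
    - [[0,0,0],[0,0,0],0.057]
    - [[0,0,0],[0,0,0],0.063]
    - [[0,0,0],[0,0,0],0.07]

```text
time: 17.05
tool_pos: [0.5392, 0.1172, 0.1721]
tool_rot: [3.141, -0.0, -0.231]
contact_force: [-0.7, 0.5, -0.1]
opening: 0.0665
grip_force: 0.0
```

arm_command:
  moves:
    - [[0,0,0],[0,0,0],0.074]
    - [[0,0,0],[0,0,0],0.078]
    - [[0,0,0],[0,0,0],0.08]
    - [[0,0,-0.005],[0,0,0],0.08]
    - [[0,0,-0.015],[0,0,0],0.08]

```text
time: 17.55
tool_pos: [0.5388, 0.1172, 0.1872]
tool_rot: [3.141, 0.001, -0.231]
contact_force: [0.1, -0.2, 0.5]
opening: 0.0804
grip_force: 0.0
```

arm_command:
  moves:
    - [[0,0,-0.02],[0,0,0],0.08]
    - [[0,0,-0.045],[0,0,0],0.08]
    - [[0,0,-0.07],[0,0,0],0.08]
    - [[0,0,-0.09],[0,0,0],0.08]
    - [[0,0,-0.1],[0,0,0],0.08]

```text
time: 18.05
tool_pos: [0.5399, 0.1173, 0.2901]
tool_rot: [-3.14, -0.004, -0.231]
contact_force: [0.6, -0.5, -0.1]
opening: 0.0801
grip_force: 0.0
```

```bash
python3 -c "
from h import *
go(.5,.13,.17,-.229)
a=robot.read_camera('wrist')[:,:,::-1];b=robot.read_camera('side')[:,:,::-1];cv2.imwrite('pics/w7.png',a)
A=cv2.resize(a[30:280,240:390],None,fx=2.3,fy=2.3,interpolation=2);B=cv2.resize(b[130:260,250:370],None,fx=3.7,fy=3.7,interpolation=2)
h=max(len(A),len(B));C=np.zeros((h,A.shape[1]+B.shape[1],3),np.uint8);C[:len(A),:A.shape[1]]=A;C[:len(B),A.shape[1]:]=B
cv2.imwrite('pics/c7.png',C)"
```

```text
t 18.05 shift [-0.0422 -0.0031  0.12  ] turn [-0.0012 -0.0041 -0.0021] F [ 0.58 -0.53 -0.13]
```

View pics/c7.png

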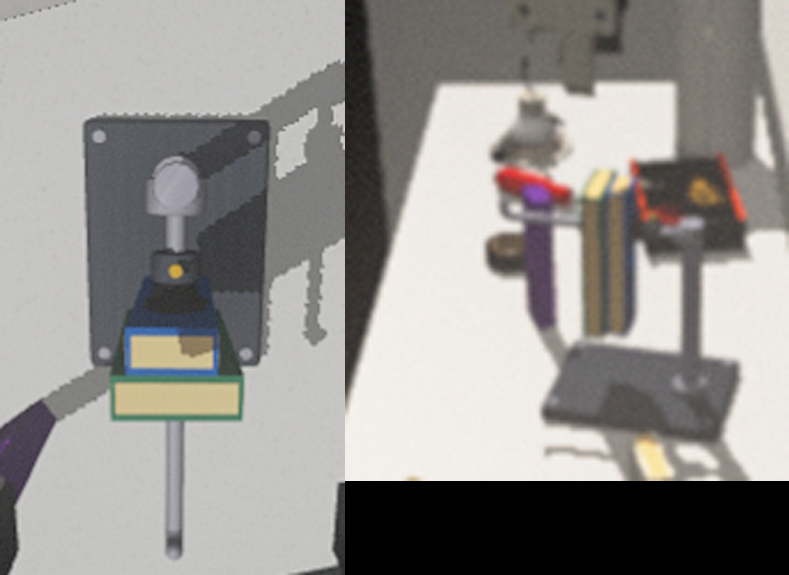

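The picture shows green (crop ~177,398) and blue (~172,352) hanging together and upright against the stop, with the gripper well clear.

arm_command:
  moves:
    - [[0,0,0],[0,0,0],0.08]
    - [[0,0,0],[0,0,0],0.08]
    - [[0,0,0],[0,0,0],0.08]
    - [[0,0,0],[0,0,0],0.08]
    - [[0,0,0],[0,0,0],0.08]

```text
time: 18.65
tool_pos: [0.5391, 0.1172, 0.2868]
tool_rot: [3.141, 0.001, -0.231]
contact_force: [0.0, 0.5, 0.4]
opening: 0.0803
grip_force: 0.0
```

```bash
python3 -c "
from cell import robot
print(robot.hand_in())"
```

```text
the job is handed in; nothing more can be done
None
```

The job is handed in at 18.65 s: the green sample hangs in front of the blue one, both upright together against the rubber stop after a push of about 8.5 to 9 N held for about 1 s, with the gripper clear and nothing else touched.

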